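# Nest the log slice and latch the specimen case

## Task

Pack the log slice for carrying: nudge it along the floor of the open case, without lifting it out, until it drops flat into the round pocket. Then shut the lid fully, flip the wire bail over so that its bar lies behind the keeper post on the lid, and swing the latch lever outward and fully down to clamp it. Do not disturb the stump, the glue bottle or the wood offcut standing around.

Things in the scene. Friction and masses are not known exactly. Their poses are not given: they have to be found in the camera images.
- case: Shallow plywood case fixed to the table, outside 262 (x) x 162 (y) x 38 mm high to the rim, walls 6 mm; origin at the centre of its underside, z up. Its grey floor is flat at 18 mm height over 250 x 150 mm, with one round pocket. The lid is hinged on its long +y side, the draw latch stands on a 76 x 38 mm block, 46 mm high, on the outside of its long -y side, at x = 0
- slice: Round log slice with dark bark and pale top, 80 mm diameter, 24 mm thick, about 90 g; origin at the centre of its underside. It starts lying flat on the grey floor at the -x part of the case and slides when pushed (too wide to grip across for many grippers). Seated in the pocket its top is 14 mm above the grey floor; left outside, it stands 4 mm above the rim and keeps the lid from shutting
- pocket (a point): Centre of the bottom of the round pocket, at x = +68 mm, y = 0, z = 8 mm of the case: 88 mm diameter, 10 mm deep below the grey floor
- lid (a joint): Lid hinge angle, rad: 0 shut, about 1.75 to 1.95 at the start (leaning back past upright). Stiff: it stays where left, about 1.5 to 3 N at its free edge moves it
- lid_hinge (a point): Middle of the lid's hinge line, which runs along the case's x: at y = +81 mm, z = 38 mm of the case
- lid_edge (a point): Middle of the lid's free edge, on its outer (upper) face. The lid is a 262 x 162 x 8 mm plywood panel; shut, this point is at y = -81 mm, z = 46 mm of the case. The keeper stands on the outer face near this edge, within 22 mm of its middle in x, so push the lid elsewhere along x
- keeper (a point): On the steel keeper post, middle of the face looking away from the lid's free edge (to +y of the case when shut), 39.5 mm in from that edge, where the bail bar must bear. The post is 34 mm long in x, 10 mm thick, stands 17 mm proud of the lid through a 4 mm plate, and has a lip at its top that overhangs this face by 2.5 mm; the bar lies under the lip, on the plate
- lever (a joint): Latch lever angle, rad: 0 clamped (lying flat, pointing outward to -y of the case), pi/2 upright; 1.45 to 1.62 at the start, limit 1.7. Stiff: stays where left, 1 N at its tip moves it; with the bail hooked it stiffens and snaps over between about 0.85 and 0.4 rad, 2 to 3 N at the tip
- lever_pivot (a point): Lever's pivot, axis along the case's x: at x = 0, y = -105 mm, z = 60 mm of the case
- lever_tip (a point): End of the lever, a flat steel paddle 30 mm wide, 6 mm thick, reaching 60 mm from the pivot; push it on the side that faces the lid, between the two bail wires
- bail (a joint): Angle of the wire bail relative to the lever, rad: about 4.0 at the start (on its stop, pointing outward to -y and 35 to 45 degrees up, bar about 120 mm above the table), falling as it swings up over the lever towards the lid; 1.2 to 1.5 with its bar on the lid behind the post and the lever upright; 0 clamped. Swings freely; past the top it drops behind the post by itself if the lever is near upright
- bail_bar (a point): Middle of the bail's cross bar, a 5 mm steel wire along the case's x, 58 mm long; two parallel wires join its ends to a hinge on the lever 14 mm from the lever's pivot (79 mm from bar to that hinge; with the lever upright the hinge is 5 mm outward of and 13 mm above the pivot). The bar passes over the lever's tip with about 30 mm to spare
- stump: Bystander: upright piece of branch, 60 mm diameter, 75 mm high; origin at the centre of its underside
- glue: Bystander: white glue bottle, 56 mm diameter, 130 mm high; origin at the centre of its underside
- offcut: Bystander: square timber offcut 110 x 45 x 45 mm, long along its x; origin at the centre of its underside
There are look-alikes about, which are no part of the job. Leave any turquoise or yellow look-alike of the slice alone.

How it is judged:
By the outcome, as a careful person would: the job done as asked, in the order asked, and still so for the second after the job is handed in, with the robot touching nothing.
It also fails if it takes over 58 s, if anything falls off the work surface, if the arm or the gripper's body presses on something with over 40 N, if the wrist force passes 120 N, or if a joint passes its speed limit or range.

## Robot

A 6-joint arm with a two-finger parallel gripper is mounted at the origin on the work surface. World frame = base frame: x ahead of the robot, y to its left, z up, the work surface at z = 0. Lengths are in m, angles in rad, forces in N, time in s.
With the tool pointing down it reaches from about 0.35 to 0.85 m from the base axis. Payload 8.1 kg.
Tool frame: the origin (TCP) lies between the finger pads; the fingertips stand 25 mm ahead of it and the grasp point (between the pads) lies 6 mm ahead of it (robot.tip_extent is the distance from the TCP to the fingertips, in m); z points along the fingers, y is the direction in which the jaws open and shut (so a half turn about z gives the same grasp; the last joint's range is limited). The gripper opens to 93 mm and grips with 3 to 60 N. Pads are 15 mm wide; open, the fingers measure 128 mm over their backs; the gripper's body (75 mm by 188 mm) begins 65 mm behind the grasp point.
Start: joints at [-1.295, 0.13, 1.488, -0, 1.523, -0.085], TCP at [0.212, -0.561, 0.244] pointing down, gripper open.
Joint ranges: [-2.96, 2.96], [-0.89, 2.26], [0.02, 2.5], [-1.34, 4.48], [0, 2.73], [-2.66, 2.66]. Speed limits (rad/s): [2.39, 2.39, 2.79, 3.14, 3.14, 3.14].

## Interface

Orientations are given as a rotation vector (axis times angle).
In Python, from plant import robot gives the robot as it stands.
- The arm moves only by the tool drive_tool, never from a script. Its argument "increments" is a list of rows, each a list of 7 numbers: the closure, from 0 (fully open) to 1 (shut), then the shift along the world's x, y, z in units of 25 mm (1.0 is 25 mm), then the turn, a rotation vector about the world's x, y, z in rad. In form: [[gripper, dx, dy, dz, rx, ry, rz], ...]. A call has 1 to 20 rows; each row is the pose to reach, as a shift and turn from the pose commanded when the call began; what a row does not reach only later rows make up. A row lasts 1/12 s, in which the tool goes at most 41.7 mm and 7.16 degrees, less where a joint would pass 70% of its speed; a pose out of reach is approached as far as the arm can. A call with a gripper value outside its range is refused whole. The fingers move at their own pace and stop on an object; "squeeze" is the grip in N (left out, the last holds). Time passes only in rows, so rows that repeat a pose let the fingers close. It gives the time, the measured TCP pose, the force and the opening at its end, in the units of the state.
- robot.read_state(): the state, without advancing time (a new reading comes with each control period).
- robot.read_camera(name): name is "side" or "top"; returns a dict with "image" (480x640x3 uint8, red, green, blue), "fx", "fy", "cx", "cy" (pixels), "T" (4x4, takes a point from camera to world coordinates). Camera axes: x right, y down, z forward; pixel columns grow to the right and rows downward; lengths in m; the calibration is good to about 2 mm. A picture is of the moment at which its call begins. There is no depth.
- robot.close_job(): hands the job in, once; it reports no verdict.
The state is a dict: "t": time; "q": joint angles; "dq": joint speeds; "joint_torque": joint torques, N m; "tool_pos": TCP position; "orientation": TCP orientation; "force": force on the tool from outside, world axes, zero at the start; "wrist_torque": the same for the moment, N m; "opening": finger opening in m.
Only numpy, scipy, OpenCV 4.12 (cv2) and the standard library are available. Lean on these libraries where they do the work, as an engineer would, in place of code of your own. Each camera call takes 0.05 s, during which the arm holds its last target.

## Working session

There is one attempt and no reset: what is moved stays moved. The work goes in short steps, Python scripts to look and compute and a tool call to move; the robot and the scene stay as the last step left them, time stands still between calls to the robot, and variables do not carry over. Pictures are saved under pics/ and viewed, and the job is handed in when it is done.

Besides the shell and the picture viewer there is one more tool, called after "Call:" in YAML: its name, and indented under it one key for each argument. drive_tool: Moves the arm, as the interface text tells. Its arguments: {"type":"object","properties":{"increments":{"type":"array"},"squeeze":{"type":"number"}},"required":["increments"]}

```bash
ls; mkdir -p pics
python3 - <<'E'
from plant import robot
import cv2,numpy as np
s=robot.read_state();print(s)
for n in("side","top"):
    c=robot.read_camera(n);cv2.imwrite(f"pics/{n}0.png",c["image"][:,:,::-1]);print(n,c["fx"],c["fy"],c["cx"],c["cy"],np.round(c["T"],4).tolist())
E
```

```text
pics
{'t': 0.0, 'q': array([-1.29540262e+00,  1.31106897e-01,  1.48927260e+00, -3.00261685e-05,
        1.52300563e+00, -8.53785755e-02]), 'dq': array([-0.00058751, -0.00162562, -0.00024942,  0.00184034,  0.00041644,
        0.00042435]), 'joint_torque': array([ 2.63576017e-03, -5.59845006e+01, -4.91755557e+01,  7.70347752e-02,
        3.55143403e-02, -1.79013441e-04]), 'tool_pos': array([ 0.21167858, -0.56086147,  0.2426235 ]), 'orientation': array([-3.08886564e+00, -5.63314082e-01,  3.13820194e-04]), 'force': array([-0.8150869 , -0.5456869 , -0.75455479]), 'wrist_torque': array([-0.00209991,  0.04749658,  0.03591175]), 'opening': 0.09280218266331565}
side 531.7273553436918 531.7273553436918 318.8920668471734 245.54247459109428 [[-0.9985, -0.0323, 0.0439, 0.5076], [-0.0543, 0.6602, -0.7491, 0.9109], [-0.0048, -0.7504, -0.661, 0.847], [0.0, 0.0, 0.0, 1.0]]
top 527.2538757206869 527.2538757206869 315.6690576507635 241.60740576380002 [[-0.0182, -0.9869, 0.1606, 0.4208], [-0.9997, 0.0159, -0.0158, 0.0428], [0.0131, -0.1608, -0.9869, 0.99], [0.0, 0.0, 0.0, 1.0]]
```

View pics/side0.png

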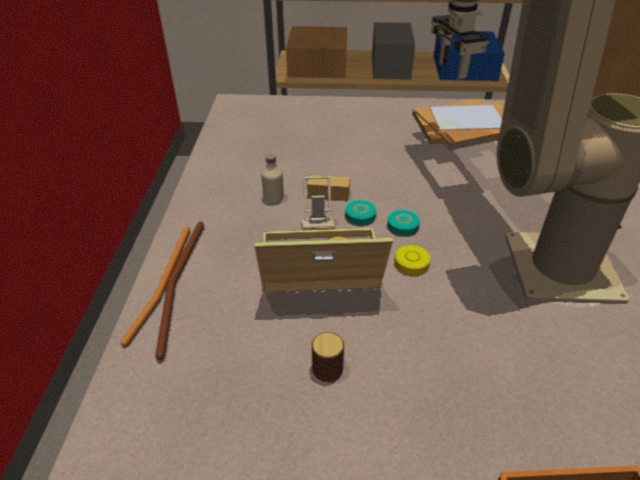

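View pics/top0.png

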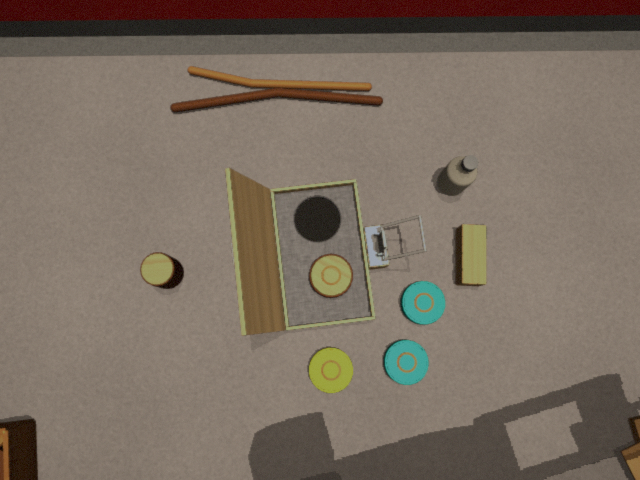

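The top view shows the case roughly aligned with the world axes. The pocket is at (318,219), the slice at (331,276), the latch at about (385,243) and the lid at (258,255). Next I'll zoom in to measure them.

```bash
cat > h.py <<'E'
import numpy as np,cv2
from plant import robot
def ray(c,u,v):
    d=np.array([(u-c["cx"])/c["fx"],(v-c["cy"])/c["fy"],1.]);T=c["T"];return T[:3,3],T[:3,:3]@d
def onz(c,u,v,z):
    o,d=ray(c,u,v);return o+d*(z-o[2])/d[2]
def proj(c,p):
    T=c["T"];q=T[:3,:3].T@(np.asarray(p)-T[:3,3]);return np.array([c["cx"]+c["fx"]*q[0]/q[2],c["cy"]+c["fy"]*q[1]/q[2]])
def tri(c1,a,c2,b):
    o1,d1=ray(c1,*a);o2,d2=ray(c2,*b);A=np.stack([d1,-d2],1);s=np.linalg.lstsq(A,o2-o1,rcond=None)[0]
    p,q=o1+s[0]*d1,o2+s[1]*d2;return (p+q)/2,np.linalg.norm(p-q)
def crop(c,name,x0,x1,y0,y1,k):
    im=c["image"][y0:y1,x0:x1,::-1];cv2.imwrite(name,cv2.resize(im,None,fx=k,fy=k,interpolation=cv2.INTER_CUBIC))
E
python3 - <<'E'
from h import *
import pickle
t=robot.read_camera("top");s=robot.read_camera("side");pickle.dump((t,s),open("c0.pkl","wb"))
crop(t,"pics/t0z.png",220,420,160,340,4-1);crop(t,"pics/t0l.png",350,450,205,285,7);crop(s,"pics/s0z.png",250,400,170,300,5)
E
```

```text
(no output)
```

View pics/t0z.png

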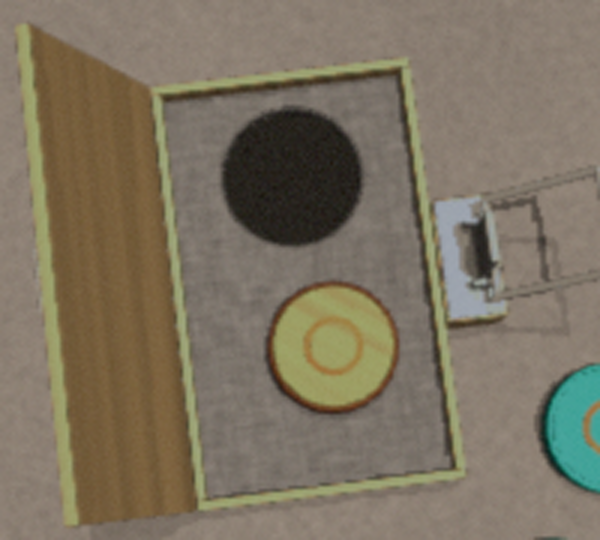

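View pics/t0l.png

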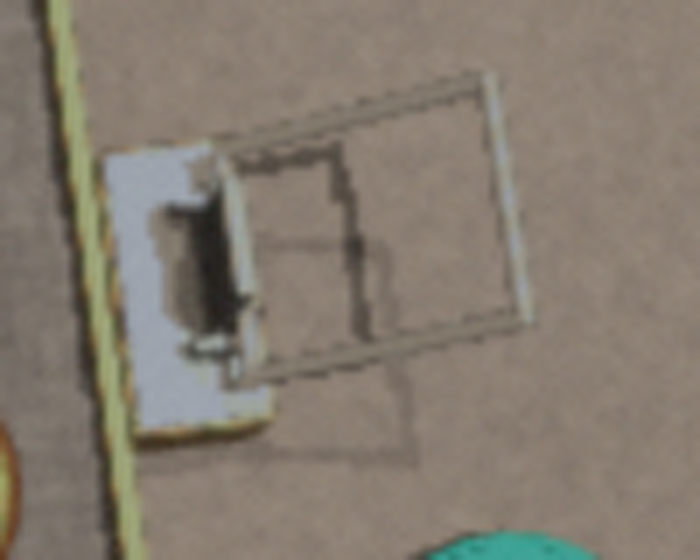

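View pics/s0z.png

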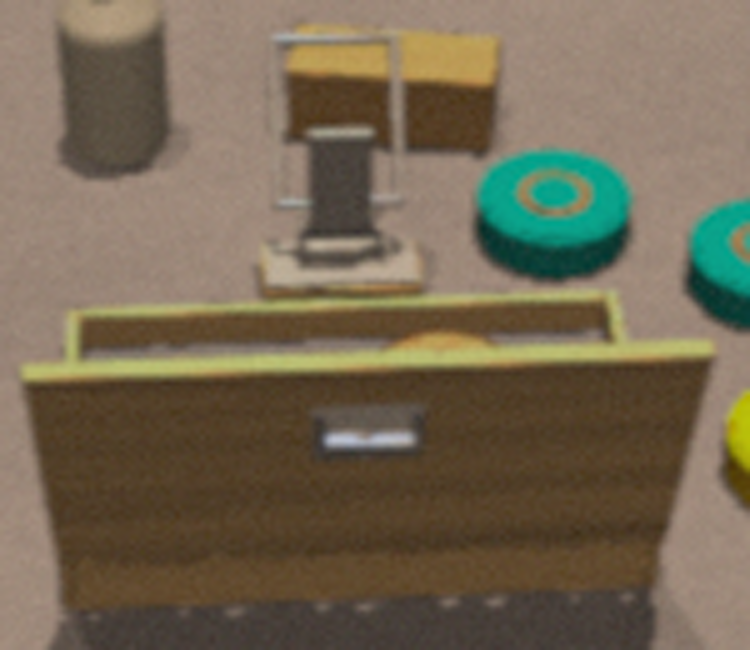

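Zoom pixels: rim corners (153,90), (408,60), (465,474) and (200,510); slice centre (334,346); pocket (292,176). In the latch crop, the bail bar runs from (489,75) to (530,322).

```bash
cat >> h.py <<'E'
import os,json
if os.path.exists("pose.json"):
    cx,cy,th=json.load(open("pose.json"));R=np.array([[np.cos(th),-np.sin(th),0],[np.sin(th),np.cos(th),0],[0,0,1]]);C=np.array([cx,cy,0])
    def W(p): return C+R@np.asarray(p,float)
    def L(p): return R.T@(np.asarray(p)-C)
E
python3 - <<'E'
from h import *
import pickle,json
t,s=pickle.load(open("c0.pkl","rb"))
z=lambda a:(a[0]/3+220-.33,a[1]/3+160-.33)
pix=[(153,90),(408,60),(465,474),(200,510)]
loc=[(131,81),(131,-81),(-131,-81),(-131,81)]
P=np.array([onz(t,*z(a),.038)[:2] for a in pix]);Q=np.array(loc)/1e3
print(P)
A=P-P.mean(0);H=Q.T@A;th=np.arctan2(H[0,1]-H[1,0],H[0,0]+H[1,1])
c=P.mean(0);print(c,th, [np.linalg.norm(P[i]-P[(i+1)%4]) for i in range(4)])
json.dump([c[0],c[1],th],open("pose.json","w"))
E
python3 - <<'E'
from h import *
import pickle
t,s=pickle.load(open("c0.pkl","rb"))
z=lambda a:(a[0]/3+220-.33,a[1]/3+160-.33)
print("slice",L(onz(t,*z((334,346)),.042)),"pocket(floor rim)",L(onz(t,*z((292,176)),.018)))
zt=lambda a:(a[0]/7+350-.43,a[1]/7+205-.43); zs=lambda a:(a[0]/5+250-.4,a[1]/5+170-.4)
for n,a,b in[("bar+x",(489,75),(278,38)),("bar-x",(530,322),(396,36)),("lidcorner+x",None,None)]:
    if a: p,e=tri(t,zt(a),s,zs(b));print(n,p,L(p),e)
for n,a,b in[("lid+x",(20,27),(22,373)),("lid-x",(70,522),(714,347))]:
    p,e=tri(t,z(a),s,zs(b));print(n,L(p),e)
# side rim corners check
for q in[(131,-81,38),(-131,-81,38)]: 
    u=proj(s,W(np.array(q)/1e3));print((u-[250,170])*5)
for n,q in[("glue",(462,178)),("offcut",(473,255)),("stump",(158,269)),("turq1",(424,302))]:print(n,onz(t,*q,.045),L(onz(t,*q,.045)))
# lever tip from side
for a in[(310,132),(374,130)]:
    o,d=ray(s,*zs(a));
    for ang in(1.45,1.55,1.62):
        for x in(.015,-.015):
            q=proj(s,W((x,-.105-.06*np.cos(ang),.06+.06*np.sin(ang))));print(a,ang,x,(q-[250,170])*5)
for n in(.038,-.038):print(proj(t,W((n,-.119,.046))))
E
```

```text
[[ 0.67478395  0.10928893]
 [ 0.69167004 -0.04931771]
 [ 0.43609162 -0.0755927 ]
 [ 0.41779462  0.08260092]]
[0.55508506 0.01674486] 0.10507733213200651 [np.float64(0.15950300383526309), np.float64(0.25692548034484236), np.float64(0.15924823396713159), np.float64(0.2583713787419157)]
slice [-0.04290543 -0.01128709  0.042     ] pocket(floor rim) [ 6.85766215e-02 -7.59193447e-05  1.80000000e-02]
bar+x [ 0.60164669 -0.14477835  0.1315139 ] [ 0.02936361 -0.1655159   0.1315139 ] 0.0010692542254354654
bar-x [ 0.54404534 -0.15222068  0.12906892] [-0.02870063 -0.16687571  0.12906892] 0.002146944227157714
lid+x [0.13152903 0.13836355 0.18915455] 0.0036641154330358094
lid-x [-0.12788794  0.13833968  0.19016492] 0.0003708634051382585
[ 70.88225523 307.44959296]
[619.78276853 287.65191727]
glue [ 0.69001507 -0.24665245  0.045     ] [ 0.10655962 -0.27609654  0.045     ]
offcut [ 0.54534881 -0.25759104  0.045     ] [-0.03845601 -0.27180161  0.045     ]
stump [0.52936537 0.31132942 0.045     ] [0.0053194  0.29565735 0.045     ]
turq1 [ 0.46210462 -0.16402868  0.045     ] [-0.11142786 -0.17002431  0.045     ]
(310, 132) 1.45 0.015 [309.91433793 120.76190116]
(310, 132) 1.45 -0.015 [374.31813267 118.58959229]
(310, 132) 1.55 0.015 [310.43083186 127.60344873]
(310, 132) 1.55 -0.015 [375.08315318 125.4169338 ]
(310, 132) 1.62 0.015 [310.80588107 133.06437449]
(310, 132) 1.62 -0.015 [375.6213119  130.86768433]
(374, 130) 1.45 0.015 [309.91433793 120.76190116]
(374, 130) 1.45 -0.015 [374.31813267 118.58959229]
(374, 130) 1.55 0.015 [310.43083186 127.60344873]
(374, 130) 1.55 -0.015 [375.08315318 125.4169338 ]
(374, 130) 1.62 0.015 [310.80588107 133.06437449]
(374, 130) 1.62 -0.015 [375.6213119  130.86768433]
[383.8834176  223.81096647]
[389.92452788 264.84960576]
```

```bash
cat >> h.py <<'E'
from scipy.spatial.transform import Rotation as Ro
def st():
    s=robot.read_state();j=Ro.from_rotvec(s["orientation"]).as_matrix()
    print("t",round(s["t"],2),"tcp",np.round(s["tool_pos"],4),"loc",np.round(L(s["tool_pos"]),4),"jaw",round(np.degrees(np.arctan2(j[1,1],j[0,1])),1),"zax",np.round(j[:,2],3),"F",np.round(s["force"],1),"open",round(s["opening"],4));return s
def inc(*pts,base=None):
    p0=robot.read_state()["tool_pos"] if base is None else np.asarray(base)
    for p in pts: print(p,np.round((W(p)-p0)/.025,2))
E
python3 - <<'E'
from h import *
st();inc((-.043,-.011,.22),(-.043,-.011,.12),(-.043,-.011,.048),base=[.212,-.561,.244]);print("turn",np.radians(41+69.4))
E
```

```text
t 0.2 tcp [ 0.2117 -0.5611  0.243 ] loc [-0.4021 -0.5386  0.243 ] jaw -69.3 zax [-0.     0.001 -1.   ] F [-0.3  0.5  0. ] open 0.093
(-0.043, -0.011, 0.22) [12.06 22.49 -0.96]
(-0.043, -0.011, 0.12) [12.06 22.49 -4.96]
(-0.043, -0.011, 0.048) [12.06 22.49 -7.84]
turn 1.9268434942017398
```

Call:
drive_tool:
  increments:
    - [0,0.8,1.5,0,0,0,0.12]
    - [0,1.5,2.8,0,0,0,0.24]
    - [0,2.2,4.2,0,0,0,0.36]
    - [0,3,5.6,0,0,0,0.48]
    - [0,3.7,7,0,0,0,0.6]
    - [0,4.5,8.4,0,0,0,0.72]
    - [0,5.2,9.8,0,0,0,0.84]
    - [0,6,11.2,0,0,0,0.96]
    - [0,6.7,12.6,0,0,0,1.08]
    - [0,7.5,14,0,0,0,1.2]
    - [0,8.2,15.4,0,0,0,1.32]
    - [0,9,16.8,0,0,0,1.44]
    - [0,9.7,18.2,0,0,0,1.56]
    - [0,10.5,19.6,-0.3,0,0,1.68]
    - [0,11.2,21,-0.6,0,0,1.8]
    - [0,11.8,22,-1,0,0,1.93]
    - [0,12.05,22.5,-1.5,0,0,1.93]
    - [0,12.05,22.5,-2.2,0,0,1.93]
    - [0,12.05,22.5,-3,0,0,1.93]
    - [0,12.05,22.5,-3,0,0,1.93]

```text
t: 1.87
tool_pos: [0.5105, 0.0019, 0.1642]
orientation: [-1.292, -2.856, 0.004]
force: [-1.1, 0.3, -0.6]
opening: 0.093
```

Run:
```python
from h import *
st();inc((-.043,-.011,.048))
c=robot.read_camera("top");crop(c,"pics/t1.png",220,480,130,330,3)
```

```text
t 1.87 tcp [0.5105 0.0019 0.1642] loc [-0.0459 -0.0101  0.1642] jaw 41.3 zax [-0.007  0.001 -1.   ] F [-1.1  0.3 -0.6] open 0.093
(-0.043, -0.011, 0.048) [ 0.12 -0.02 -4.65]
```

View pics/t1.png

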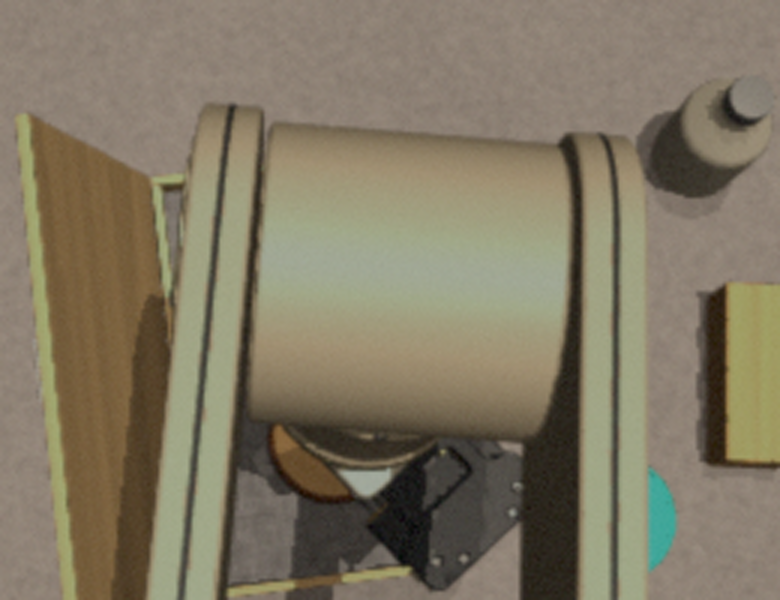

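Run:
```python
from h import *
c=robot.read_camera("side");cv2.imwrite("pics/s1.png",c["image"][:,:,::-1])
```

```text
(no output)
```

View pics/s1.png

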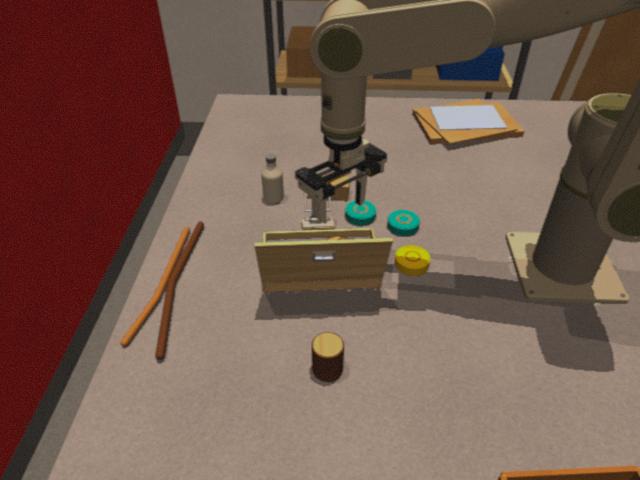

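The wrist is well above the lid and the jaws straddle the slice, so I can descend.

Call:
drive_tool:
  increments:
    - [0,0.1,0,-1,0,0,0]
    - [0,0.1,0,-2,0,0,0]
    - [0,0.1,0,-3,0,0,0]
    - [0,0.1,0,-4,0,0,0]
    - [0,0.1,0,-4.5,0,0,0]
    - [0,0.1,0,-4.55,0,0,0]
    - [0,0.1,0,-4.55,0,0,0]

```text
t: 2.55
tool_pos: [0.5159, 0.0009, 0.0556]
orientation: [1.297, 2.861, -0.0]
force: [-0.5, -0.1, -0.4]
opening: 0.0932
```

Run:
```python
from h import *
st()
c=robot.read_camera("side");crop(c,"pics/s2.png",240,440,120,270,4)
c=robot.read_camera("top");crop(c,"pics/t2.png",220,480,130,330,3)
```

```text
t 2.55 tcp [0.5159 0.0009 0.0556] loc [-0.0407 -0.0117  0.0556] jaw 41.2 zax [ 0. -0. -1.] F [-0.5 -0.1 -0.4] open 0.0932
```

View pics/s2.png

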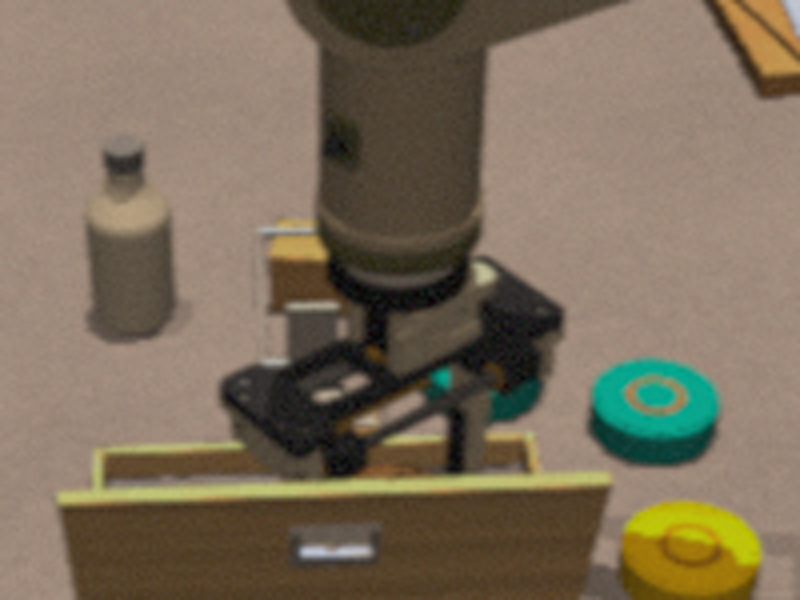

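View pics/t2.png

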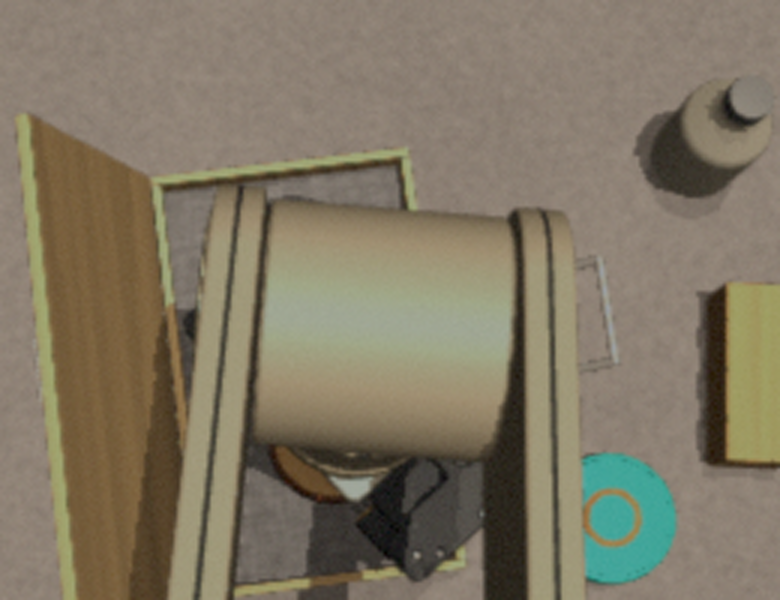

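Call:
drive_tool:
  increments:
    - [0,0,0,-0.2,0,0,0]
    - [0.1,0,0,-0.2,0,0,0]
    - [0.2,0,0,-0.2,0,0,0]
    - [0.2,0,0,-0.2,0,0,0]
    - [0.2,0,0,-0.2,0,0,0]
  squeeze: 5

```text
t: 3.07
tool_pos: [0.5158, 0.0011, 0.0503]
orientation: [1.296, 2.861, 0.0]
force: [-0.2, 0.7, 3.0]
opening: 0.0799
```

Run:
```python
from h import *
st()
inc((.0675,0,.05))
```

```text
t 3.07 tcp [0.5158 0.0011 0.0503] loc [-0.0407 -0.0114  0.0503] jaw 41.3 zax [ 0.001 -0.    -1.   ] F [-0.2  0.7  3. ] open 0.0799
(0.0675, 0, 0.05) [ 4.26  0.91 -0.01]
```

Call:
drive_tool:
  increments:
    - [0.2,0.4,0.1,0,0,0,0]
    - [0.2,0.9,0.2,0,0,0,0]
    - [0.2,1.4,0.3,0,0,0,0]
    - [0.2,1.9,0.4,0,0,0,0]
    - [0.2,2.4,0.5,0,0,0,0]
    - [0.2,2.9,0.6,0,0,0,0]
    - [0.2,3.4,0.7,0,0,0,0]
    - [0.2,3.9,0.8,0,0,0,0]
    - [0.2,4.2,0.87,0,0,0,0]
    - [0.2,4.32,0.88,0,0,0,0]
    - [0.2,4.32,0.88,0,0,0,0]
    - [0.2,4.32,0.88,0,0,0,0]

```text
t: 4.07
tool_pos: [0.623, 0.0231, 0.0495]
orientation: [-1.296, -2.861, 0.001]
force: [-0.5, -0.1, -0.7]
opening: 0.0802
```

Run:
```python
from h import *
st()
c=robot.read_camera("side");crop(c,"pics/s3.png",240,440,120,270,4)
c=robot.read_camera("top");crop(c,"pics/t3.png",220,420,160,340,4)
```

```text
t 4.07 tcp [0.623  0.0231 0.0495] loc [ 0.0682 -0.0008  0.0495] jaw 41.3 zax [-0.001  0.    -1.   ] F [-0.5 -0.1 -0.7] open 0.0802
```

View pics/t3.png

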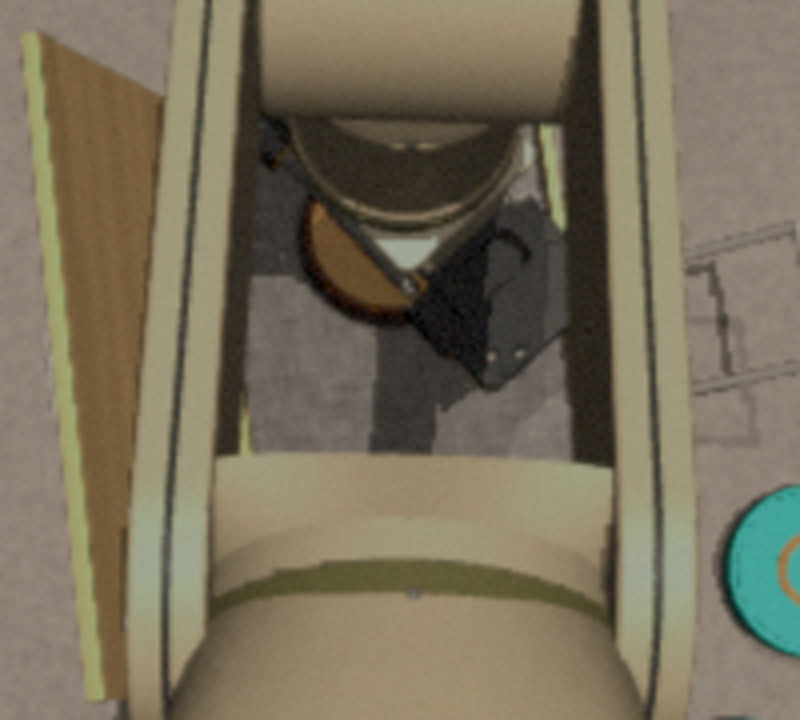

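View pics/s3.png

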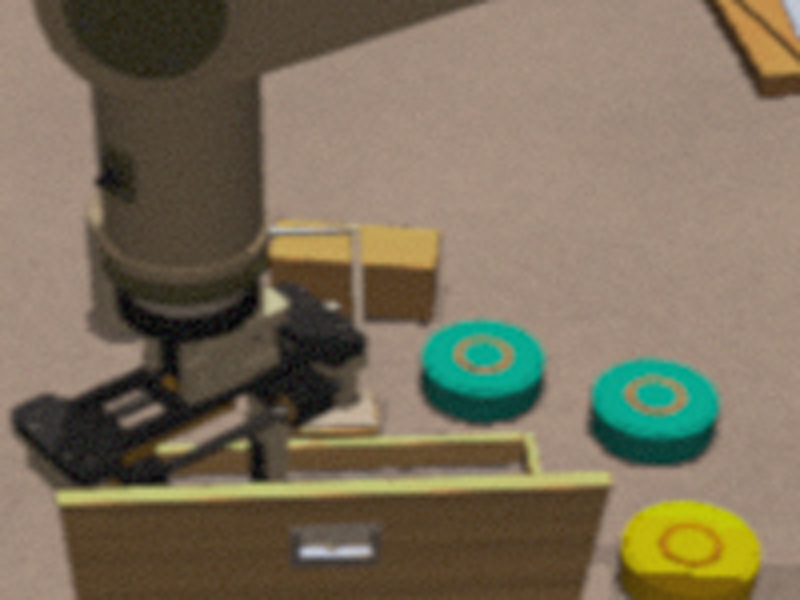

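Call:
drive_tool:
  increments:
    - [0.09,0,0,0,0,0,0]
    - [0.08,0,0,0,0,0,0]
    - [0.08,0,0,0,0,0,0]
    - [0.08,0,0,0,0,0,0]
    - [0.08,0,0,0.6,0,0,0]
    - [0.08,0,0,1.5,0,0,0]
    - [0.08,0,0,3,0,0,0]
    - [0.08,-0.5,0,4.5,0,0,0]
    - [0.08,-1.5,0,6,0,0,0]
    - [0.08,-3,0,7,0,0,0]
    - [0.3,-4,0,7.2,0,0,-0.1]
    - [0.5,-5,0,7.2,0,0,-0.2]

```text
t: 5.17
tool_pos: [0.4987, 0.0231, 0.2337]
orientation: [1.579, 2.71, 0.004]
force: [-0.4, -0.2, 0.6]
opening: 0.0766
```

Run:
```python
from h import *
st()
c=robot.read_camera("top");crop(c,"pics/t4.png",220,420,160,340,4)
```

```text
t 5.17 tcp [0.4987 0.0231 0.2337] loc [-0.0554  0.0122  0.2337] jaw 29.6 zax [ 0.006 -0.    -1.   ] F [-0.4 -0.2  0.6] open 0.0766
```

View pics/t4.png

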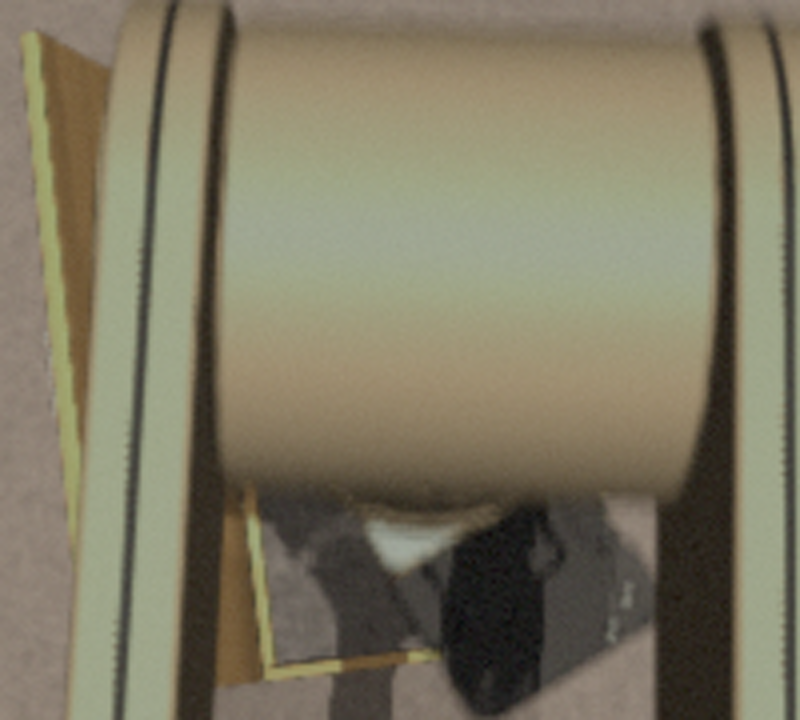

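Run:
```python
from h import *
inc((-.065,.01,.27),(-.065,.185,.27),(-.065,.185,.18))
```

```text
(-0.065, 0.01, 0.27) [-0.21 -0.14  1.55]
(-0.065, 0.185, 0.27) [-0.94  6.82  1.55]
(-0.065, 0.185, 0.18) [-0.94  6.82 -2.05]
```

Call:
drive_tool:
  increments:
    - [0.6,0,0.2,1,0,0,-0.1]
    - [0.8,-0.1,1,1.6,0,0,-0.2]
    - [1,-0.3,2.2,1.7,0,0,-0.3]
    - [1,-0.5,3.5,1.7,0,0,-0.41]
    - [1,-0.7,4.8,1.7,0,0,-0.41]
    - [1,-0.8,6.1,1.7,0,0,-0.41]
    - [1,-0.9,6.8,1.7,0,0,-0.41]
    - [1,-0.9,6.8,1,0,0,-0.41]
    - [1,-0.9,6.8,0,0,0,-0.41]
    - [1,-0.9,6.8,-1,0,0,-0.41]
    - [1,-0.9,6.8,-1.9,0,0,-0.41]
    - [1,-0.9,6.8,-1.9,0,0,-0.41]

```text
t: 6.22
tool_pos: [0.4731, 0.1924, 0.1771]
orientation: [-2.093, -2.337, 0.011]
force: [-0.6, -0.0, -1.3]
opening: 0.0002
```

Run:
```python
from h import *
st()
c=robot.read_camera("top");crop(c,"pics/t5.png",190,450,140,340,3)
c=robot.read_camera("side");crop(c,"pics/s5.png",200,460,110,310,3)
```

```text
t 6.22 tcp [0.4731 0.1924 0.1771] loc [-0.0632  0.1832  0.1771] jaw 6.3 zax [-0.008 -0.002 -1.   ] F [-0.6 -0.  -1.3] open 0.0002
```

View pics/t5.png

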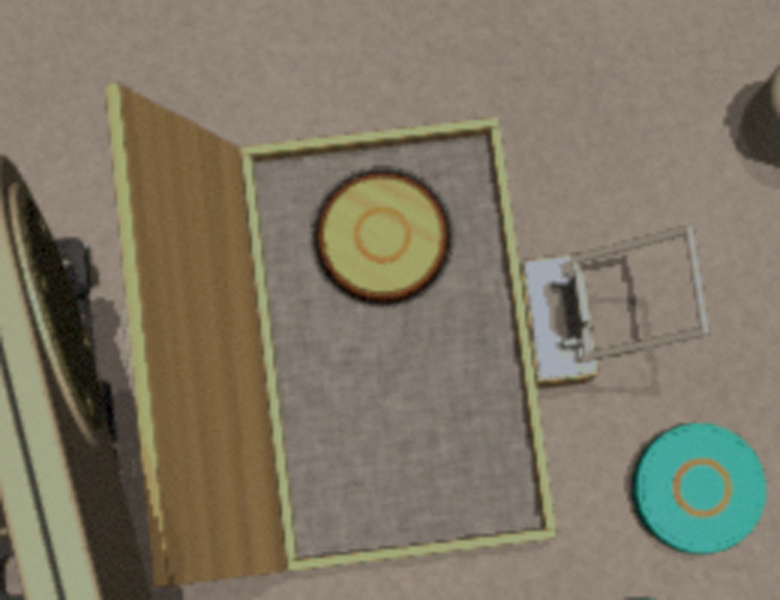

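View pics/s5.png

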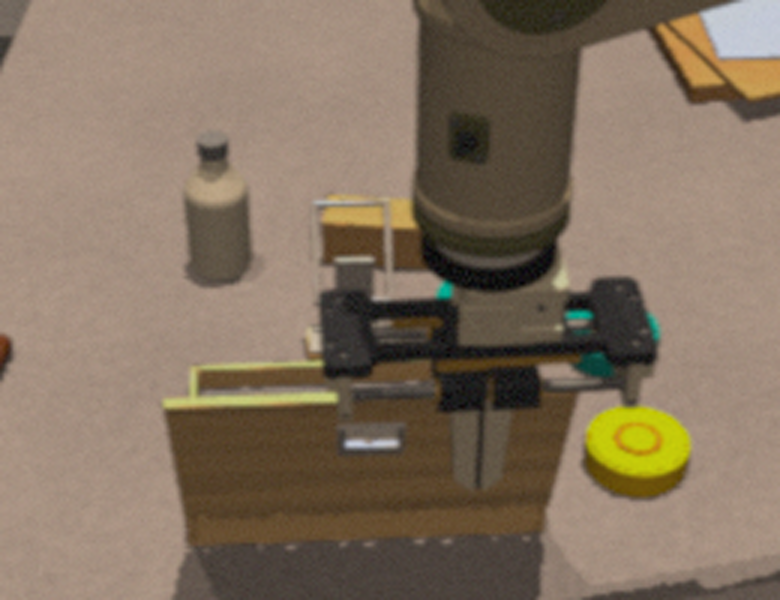

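The top view shows the slice at (383,235) with an even dark ring of pocket around it, so it is seated. Next I'll close the lid by following its arc.

Run:
```python
from h import *
pts=[(-.065,y,.18) for y in(.16,.14,.12)]
for d in (90,80,70,60,50,42,34,26,19,12,6,2,-1):
    f=np.radians(d);pts.append((-.065,.081-.12*np.cos(f)+.008*np.sin(f)+.0075,.038+.12*np.sin(f)+.008*np.cos(f)+.025))
inc(*pts)
```

```text
(-0.065, 0.16, 0.18) [-0.07 -0.96 -0.08]
(-0.065, 0.14, 0.18) [ 0.01 -1.75 -0.08]
(-0.065, 0.12, 0.18) [ 0.1  -2.55 -0.08]
(-0.065, np.float64(0.0965), np.float64(0.183)) [ 0.19 -3.48  0.04]
(-0.065, np.float64(0.07554068070406603), np.float64(0.1825661157828004)) [ 0.28 -4.32  0.02]
(-0.065, np.float64(0.054975123767207014), np.float64(0.17849927564091433)) [ 0.37 -5.14 -0.14]
(-0.065, np.float64(0.0354282032302755), np.float64(0.17092304845413261)) [ 0.45 -5.91 -0.45]
(-0.065, np.float64(0.01749384238256711), np.float64(0.16006763405176966)) [ 0.53 -6.63 -0.88]
(-0.065, np.float64(0.004675665793583568), np.float64(0.14924083136688215)) [ 0.58 -7.14 -1.31]
(-0.065, np.float64(-0.0065109654788390176), np.float64(0.13673544899692996)) [ 0.63 -7.58 -1.81]
(-0.065, np.float64(-0.015848316381587423), np.float64(0.12279488998508262)) [ 0.66 -7.95 -2.37]
(-0.065, np.float64(-0.022357683836260755), np.float64(0.10963232713965335)) [ 0.69 -8.21 -2.9 ]
(-0.065, np.float64(-0.027214418561514603), np.float64(0.09577458370400155)) [ 0.71 -8.4  -3.45]
(-0.065, np.float64(-0.030006399738051553), np.float64(0.0834995907550646)) [ 0.72 -8.52 -3.94]
(-0.065, np.float64(-0.031147703268671473), np.float64(0.07518306622045288)) [ 0.73 -8.56 -4.28]
(-0.065, np.float64(-0.031621342670265215), np.float64(0.06890449278877711)) [ 0.73 -8.58 -4.53]
```

Call:
drive_tool:
  increments:
    - [1,0,-1,0,0,0,0]
    - [1,0,-1.75,0,0,0,0]
    - [1,0.1,-2.55,0,0,0,0]
    - [1,0.2,-3.5,0,0,0,0]
    - [1,0.3,-4.3,0,0,0,0]
    - [1,0.37,-5.15,-0.15,0,0,0]
    - [1,0.45,-5.9,-0.45,0,0,0]
    - [1,0.53,-6.6,-0.9,0,0,0]
    - [1,0.58,-7.15,-1.3,0,0,0]
    - [1,0.63,-7.6,-1.8,0,0,0]
    - [1,0.66,-7.95,-2.35,0,0,0]
    - [1,0.69,-8.2,-2.9,0,0,0]
    - [1,0.7,-8.4,-3.45,0,0,0]
    - [1,0.7,-8.4,-3.45,0,0,0]

```text
t: 7.48
tool_pos: [0.4928, -0.0176, 0.0946]
orientation: [-2.096, -2.338, 0.002]
force: [0.0, 0.2, 0.4]
opening: 0.0006
```

Run:
```python
from h import *
st();inc((-.065,-.031,.068))
c=robot.read_camera("side");crop(c,"pics/s6.png",200,460,110,310,3)
```

```text
t 7.48 tcp [ 0.4928 -0.0176  0.0946] loc [-0.0655 -0.0277  0.0946] jaw 6.2 zax [-0.002  0.    -1.   ] F [0.  0.2 0.4] open 0.0006
(-0.065, -0.031, 0.068) [ 0.03 -0.13 -1.07]
```

View pics/s6.png

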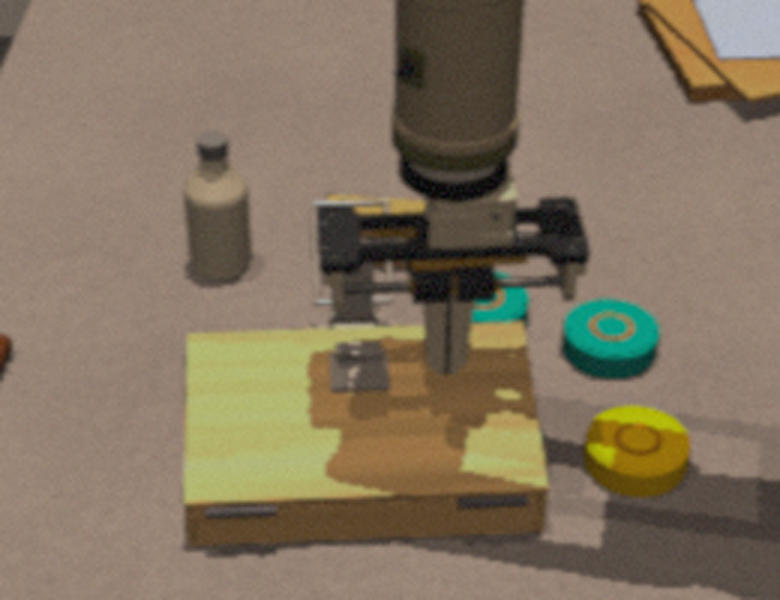

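Call:
drive_tool:
  increments:
    - [1,0.03,-0.1,-0.4,0,0,0]
    - [1,0.03,-0.12,-0.7,0,0,0]
    - [1,0.03,-0.13,-0.95,0,0,0]
    - [1,0.03,-0.13,-1.05,0,0,0]
    - [1,0.03,-0.13,-1.1,0,0,0]
    - [1,0.03,-0.13,-1.1,0,0,0]

```text
t: 8.03
tool_pos: [0.4949, -0.0201, 0.0709]
orientation: [2.095, 2.34, -0.0]
force: [-10.0, 0.2, 22.7]
opening: 0.0005
```

Run:
```python
from h import *
st()
c=robot.read_camera("side");crop(c,"pics/s7.png",200,460,110,310,3)
for q in[(131,-81,46),(-131,-81,46),(131,-81,38)]: print((proj(c,W(np.array(q)/1e3))-[200,110])*3)
```

```text
t 8.03 tcp [ 0.4949 -0.0201  0.0709] loc [-0.0638 -0.0303  0.0709] jaw 6.3 zax [ 0. -0. -1.] F [-10.    0.2  22.7] open 0.0005
[191.79072971 356.67720303]
[522.51123954 344.80523669]
[192.52935314 364.46975577]
```

View pics/s7.png

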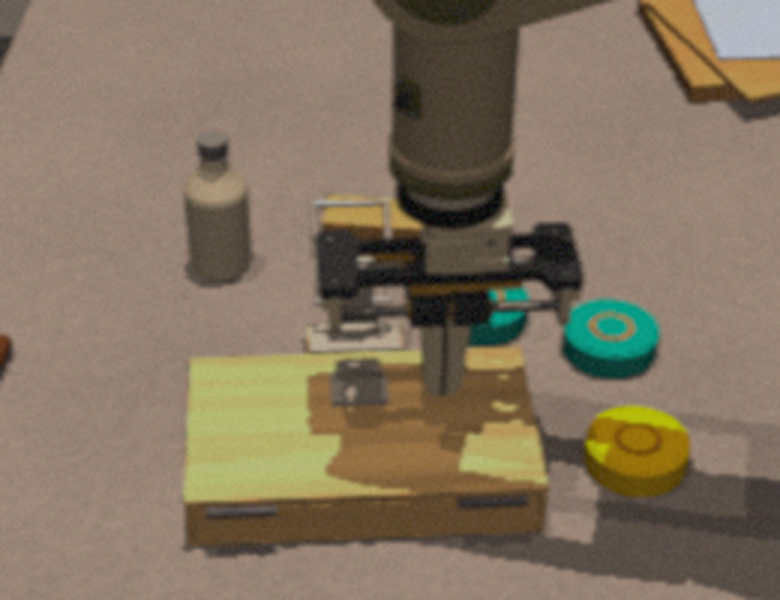

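Lid is shut: fingertip at z=46 mm with 23 N, and the lid edge is where it was predicted. Next is the bail.

Run:
```python
from h import *
inc((-.065,-.031,.2),(0,-.19,.2),(0,-.19,.14),(0,-.165,.143),(0,-.145,.15),(0,-.125,.157),(0,-.07,.157))
```

```text
(-0.065, -0.031, 0.2) [-0.05 -0.03  5.17]
(0, -0.19, 0.2) [ 3.21 -6.08  5.17]
(0, -0.19, 0.14) [ 3.21 -6.08  2.77]
(0, -0.165, 0.143) [ 3.1  -5.09  2.89]
(0, -0.145, 0.15) [ 3.02 -4.29  3.17]
(0, -0.125, 0.157) [ 2.93 -3.5   3.45]
(0, -0.07, 0.157) [ 2.7  -1.31  3.45]
```

Call:
drive_tool:
  increments:
    - [1,0,0,1.5,0,0,0]
    - [1,0,0,3,0,0,0]
    - [1,0,0,4.6,0,0,0]
    - [1,0.6,-1,5.4,0,0,0]
    - [1,1.2,-2.3,5.4,0,0,0]
    - [1,1.8,-3.6,5.4,0,0,0]
    - [1,2.5,-4.9,5.4,0,0,0]
    - [1,3.2,-6.1,5.4,0,0,0]
    - [1,3.2,-6.1,5,0,0,0]
    - [1,3.2,-6.1,4,0,0,0]
    - [1,3.2,-6.1,2.9,0,0,0]
    - [1,3.2,-6.1,2.9,0,0,0]
    - [1,3.2,-6.1,2.9,0,0,0]

```text
t: 9.17
tool_pos: [0.5727, -0.1716, 0.1391]
orientation: [-2.092, -2.337, 0.003]
force: [1.1, -0.3, 0.5]
opening: 0.0005
```

Run:
```python
from h import *
st();inc((0,-.165,.143),(0,-.145,.15),(0,-.125,.157),(0,-.07,.157))
c=robot.read_camera("side");crop(c,"pics/s8.png",230,430,90,290,3)
```

```text
t 9.17 tcp [ 0.5727 -0.1716  0.1391] loc [-0.0022 -0.1892  0.1391] jaw 6.3 zax [-0.005  0.002 -1.   ] F [ 1.1 -0.3  0.5] open 0.0005
(0, -0.165, 0.143) [-0.01  0.97  0.16]
(0, -0.145, 0.15) [-0.1   1.77  0.44]
(0, -0.125, 0.157) [-0.18  2.56  0.72]
(0, -0.07, 0.157) [-0.41  4.75  0.72]
```

View pics/s8.png

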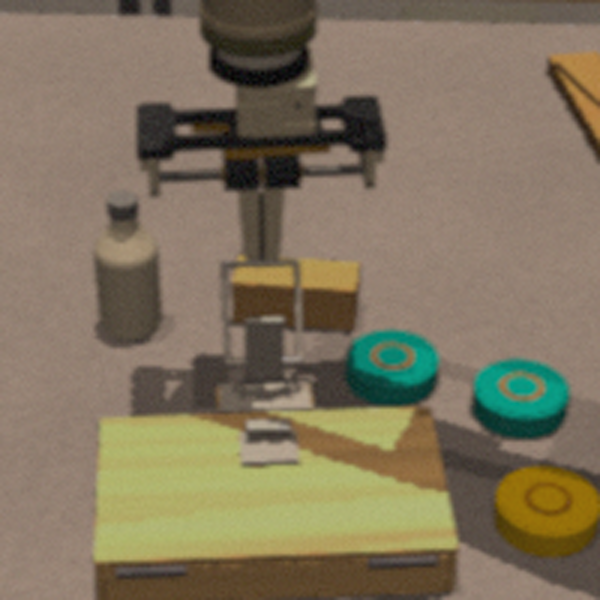

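The closed fingers sit centred outside the bar, which is at pixel (261,262). Now I'll sweep the bail over.

Call:
drive_tool:
  increments:
    - [1,0,0.5,0.05,0,0,0]
    - [1,0,1,0.15,0,0,0]
    - [1,-0.05,1.4,0.3,0,0,0]
    - [1,-0.1,1.8,0.45,0,0,0]
    - [1,-0.15,2.2,0.65,0,0,0]
    - [1,-0.18,2.6,0.8,0,0,0]
    - [1,-0.22,3,0.8,0,0,0]
    - [1,-0.27,3.4,0.8,0,0,0]
    - [1,-0.3,3.8,0.8,0,0,0]
    - [1,-0.35,4.2,0.8,0,0,0]
    - [1,-0.38,4.5,0.8,0,0,0]
    - [1,-0.4,4.5,0.8,0,0,0]
    - [1,-0.4,4.5,0.8,0,0,0]

```text
t: 10.3
tool_pos: [0.5642, -0.0597, 0.1609]
orientation: [-2.095, -2.341, 0.001]
force: [0.8, -0.9, -0.0]
opening: 0.0005
```

Run:
```python
from h import *
st()
c=robot.read_camera("side");crop(c,"pics/s9.png",230,430,90,290,3)
c=robot.read_camera("top");crop(c,"pics/t9.png",230,430,160,340,3)
```

```text
t 10.3 tcp [ 0.5642 -0.0597  0.1609] loc [ 0.001  -0.077   0.1609] jaw 6.4 zax [-0. -0. -1.] F [ 0.8 -0.9 -0. ] open 0.0005
```

View pics/s9.png

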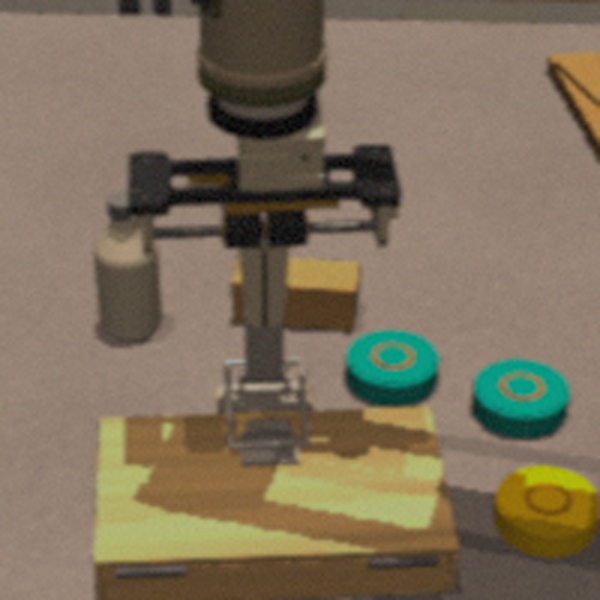

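View pics/t9.png

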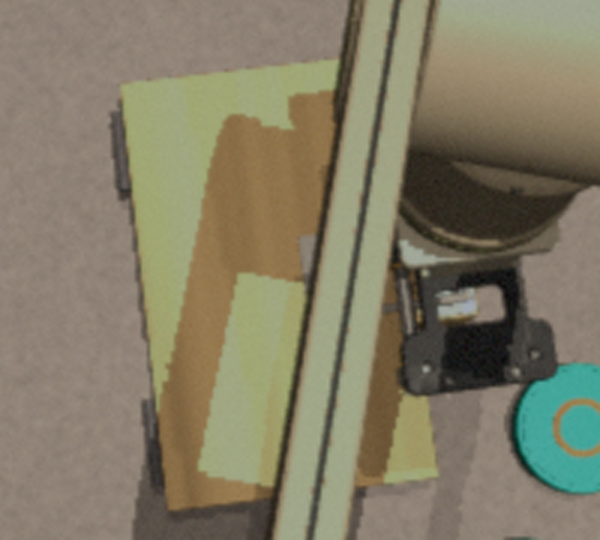

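Run:
```python
from h import *
c=robot.read_camera("side");crop(c,"pics/s10.png",295,345,195,255,12)
def d(p): 
    u=proj(c,W(p));return np.round((u-[295,195])*12)
for x in(.029,-.029): print("bar behind",d((x,-.036,.0525)),"bar at clean", d((x,-.039,.0525)),"on top of post",d((x,-.0445,.0655)), "hinge",d((x,-.110,.073)))
for z in(.05,.063):
  for y in(-.0515,-.039): print("post top/face",y,z,d((.017,y,z)),d((-.017,y,z)))
```

```text
bar behind [152. 511.] bar at clean [151. 501.] on top of post [149. 430.] hinge [137. 190.]
bar behind [454. 500.] bar at clean [453. 490.] on top of post [451. 419.] hinge [429. 180.]
post top/face -0.0515 0.05 [211. 467.] [386. 460.]
post top/face -0.039 0.05 [214. 508.] [390. 502.]
post top/face -0.0515 0.063 [210. 415.] [387. 408.]
post top/face -0.039 0.063 [213. 457.] [391. 450.]
```

View pics/s10.png

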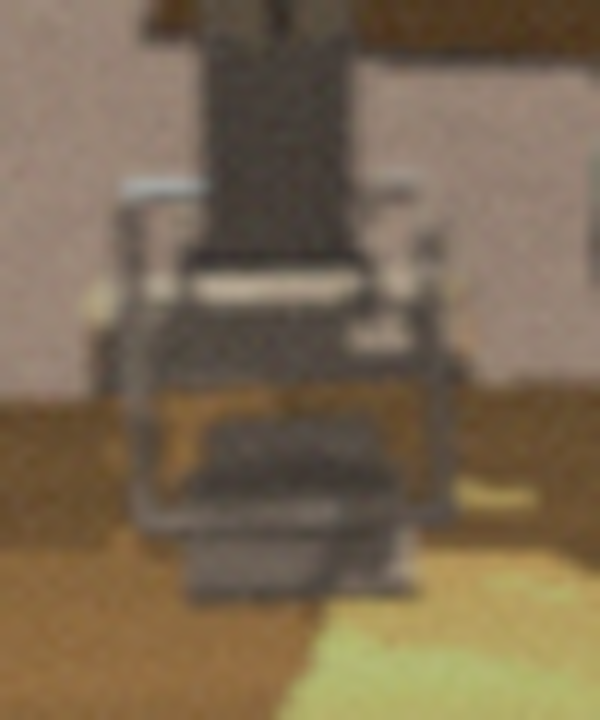

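The bar is at crop rows 510–525, against a predicted 500–511 for behind the post and about 425 for on top of it. So it lies behind the post, and the lever comes next.

Run:
```python
from h import *
pts=[(0,-.078,.132),(0,-.088,.132)]
for d in (90,80,70,60,50,42,34,26,18,10,5,0,-2):
    f=np.radians(d);pts.append((0,-.105-.048*np.cos(f)+.003*np.sin(f)+.0075,.06+.048*np.sin(f)+.003*np.cos(f)+.025))
inc(*pts)
```

```text
(0, -0.078, 0.132) [-0.04 -0.01 -1.16]
(0, -0.088, 0.132) [-0.   -0.41 -1.16]
(0, np.float64(-0.0945), np.float64(0.133)) [ 0.03 -0.67 -1.12]
(0, np.float64(-0.10288068926897603), np.float64(0.13279171667758677)) [ 0.06 -1.   -1.13]
(0, np.float64(-0.11109788901727438), np.float64(0.1311313062277006)) [ 0.1  -1.33 -1.2 ]
(0, np.float64(-0.11890192378864667), np.float64(0.12806921938165305)) [ 0.13 -1.64 -1.32]
(0, np.float64(-0.12605567193559694), np.float64(0.12369849609877057)) [ 0.16 -1.92 -1.49]
(0, np.float64(-0.13116355980383834), np.float64(0.11934770358165739)) [ 0.18 -2.13 -1.67]
(0, np.float64(-0.13561622477222973), np.float64(0.11432837208426097)) [ 0.2  -2.3  -1.87]
(0, np.float64(-0.13932700078199278), np.float64(0.1087381971847732)) [ 0.21 -2.45 -2.09]
(0, np.float64(-0.1422236617990425), np.float64(0.10268598527888292)) [ 0.23 -2.57 -2.34]
(0, np.float64(-0.1442498276115852), np.float64(0.09628953578704927)) [ 0.23 -2.65 -2.59]
(0, np.float64(-0.1450558782801608), np.float64(0.09217205974616283)) [ 0.24 -2.68 -2.76]
(0, np.float64(-0.1455), np.float64(0.088)) [ 0.24 -2.7  -2.92]
(0, np.float64(-0.14557545818702408), np.float64(0.08632299663933723)) [ 0.24 -2.7  -2.99]
```

Call:
drive_tool:
  increments:
    - [1,0,0,-0.5,0,0,0]
    - [1,0,0,-1.1,0,0,0]
    - [1,0,-0.4,-1.1,0,0,0]
    - [1,0.03,-0.67,-1.1,0,0,0]
    - [1,0.06,-1,-1.1,0,0,0]
    - [1,0.1,-1.33,-1.2,0,0,0]
    - [1,0.13,-1.64,-1.3,0,0,0]
    - [1,0.16,-1.92,-1.5,0,0,0]
    - [1,0.18,-2.13,-1.67,0,0,0]
    - [1,0.2,-2.3,-1.87,0,0,0]
    - [1,0.21,-2.45,-2.1,0,0,0]
    - [1,0.22,-2.57,-2.35,0,0,0]
    - [1,0.23,-2.65,-2.6,0,0,0]
    - [1,0.24,-2.68,-2.75,0,0,0]
    - [1,0.24,-2.7,-2.9,0,0,0]
    - [1,0.24,-2.7,-2.95,0,0,0]
    - [1,0.24,-2.7,-2.95,0,0,0]

```text
t: 11.87
tool_pos: [0.5699, -0.1274, 0.0889]
orientation: [-2.095, -2.34, 0.001]
force: [-10.5, 2.8, 16.7]
opening: 0.0006
```

Run:
```python
from h import *
st()
c=robot.read_camera("side");crop(c,"pics/s11.png",270,370,170,260,7)
```

```text
t 11.87 tcp [ 0.5699 -0.1274  0.0889] loc [-0.0004 -0.1449  0.0889] jaw 6.3 zax [-0.001  0.    -1.   ] F [-10.5   2.8  16.7] open 0.0006
```

View pics/s11.png

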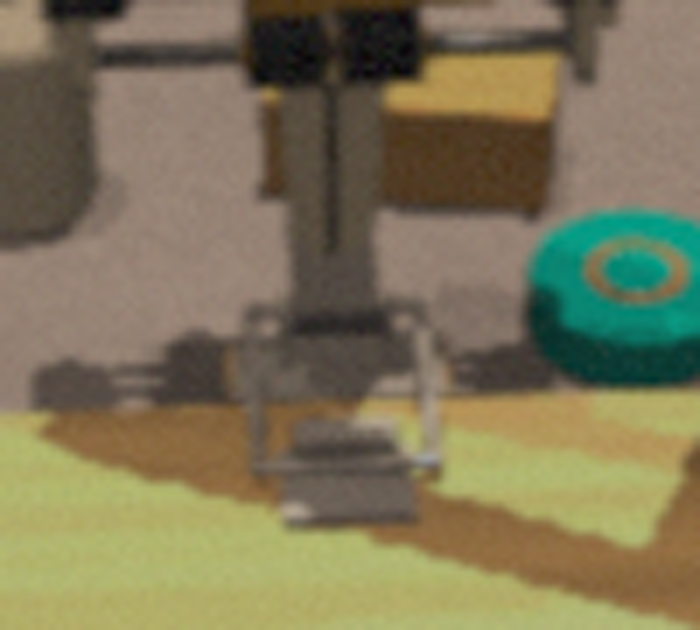

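Call:
drive_tool:
  increments:
    - [1,0,0,-0.08,0,0,0]
    - [1,0,0,-0.08,0,0,0]
    - [1,0,0,0.6,0,0,0]
    - [1,0,0,2,0,0,0]
    - [1,0,0,3.5,0,0,0]
    - [1,-0.5,0,5,0,0,0]
    - [1,-2,0,6,0,0,0]
    - [1,-3.3,-1,6,0,0,0]
    - [1,-4.6,-2,6,0,0,0]
    - [1,-5.5,-3.2,6,0,0,0]
    - [1,-6,-4.5,6,0,0,0]
    - [1,-6,-5.8,6,0,0,0]
    - [1,-6,-6,6,0,0,0]
    - [1,-6,-6,6,0,0,0]

```text
t: 13.08
tool_pos: [0.4198, -0.2791, 0.2372]
orientation: [-2.099, -2.337, 0.0]
force: [-0.3, 0.4, -0.2]
opening: 0.0007
```

Run:
```python
from h import *
st()
c=robot.read_camera("side");crop(c,"pics/s12.png",270,370,170,260,7)
t=robot.read_camera("top");crop(t,"pics/t12.png",340,440,205,285,7);cv2.imwrite("pics/t12f.png",t["image"][:,:,::-1])
f=lambda p:(np.round((proj(c,W(p))-[270,170])*7),np.round((proj(t,W(p))-[340,205])*7))
for n,p in[("tip clamped +x",(.015,-.165,.063)),("tip -x",(-.015,-.165,.063)),("bar+",(.029,-.039,.0525)),("bar-",(-.029,-.039,.0525)),("tip at .4",(0,-.105-.06*np.cos(.4),.06+.06*np.sin(.4)))]:print(n,*f(p))
```

```text
t 13.08 tcp [ 0.4198 -0.2791  0.2372] loc [-0.1655 -0.2801  0.2372] jaw 6.1 zax [-0. -0. -1.] F [-0.3  0.4 -0.2] open 0.0007
tip clamped +x [290. 212.] [507. 185.]
tip -x [375. 209.] [525. 300.]
bar+ [263. 467.] [ 10. 197.]
bar- [439. 461.] [ 39. 419.]
tip at .4 [333. 171.] [513. 231.]
```

View pics/s12.png

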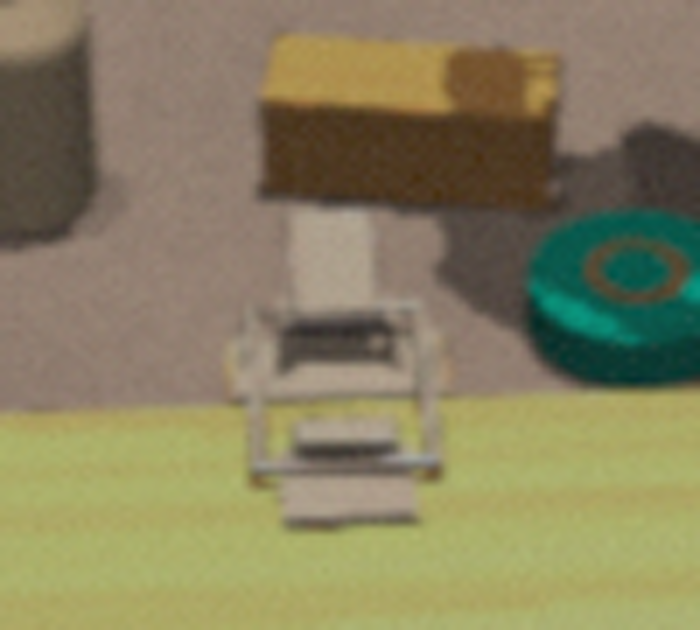

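View pics/t12.png

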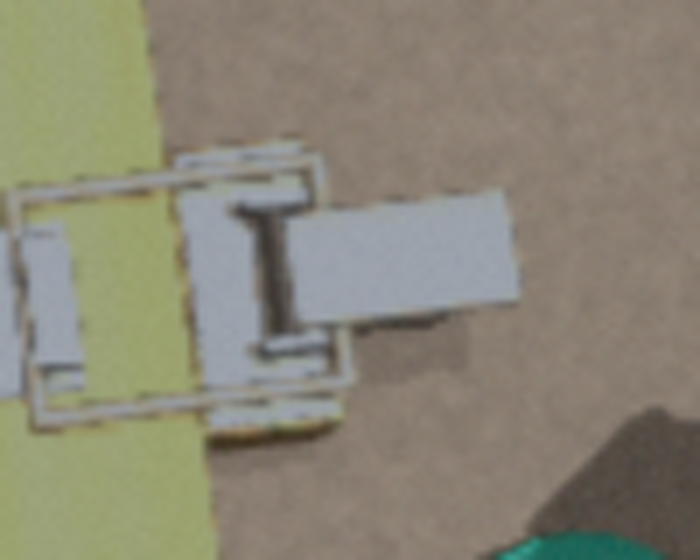

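View pics/t12f.png

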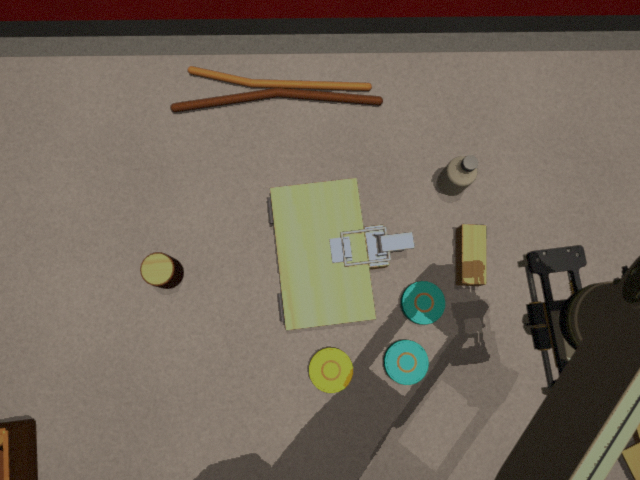

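The clamped lever tip shows at side-crop row ~210 (predicted 212/209). The bar is at row ~467 (predicted 467/461), the lid is shut, and the bystanders are at the same pixels as before. Handing in.

Run:
```python
from h import *
print(robot.close_job())
```

```text
the job is handed in; nothing more can be done
None
```

The log slice is packed and I handed the job in about 13 s into the 58 s allowed; no verdict is reported.

- **Slice:** I slid it along the floor between lightly closed jaws and released it over the pocket. The top view then showed it inside an even dark ring of pocket, so it was seated.
- **Lid:** I pushed it along its arc until it was shut. The fingertip ended at 46 mm height with about 23 N on it, and the lid edge was where a shut lid should be.
- **Bail and lever:** I swept the bail over the lever. The bar dropped behind the keeper post, and I then pressed the lever flat with about 17 N.
- **Last checks:** After backing the arm away, the bar and lever tip were within about 6 pixels of the clamped position in crops enlarged 7 times. The stump, glue bottle, offcut and look-alikes were at the same pixels as at the start.
- **Limits:** I could not see the slice once the lid was shut. The lid closing fully fits it being seated. No check failed or disagreed.

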